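# Open the sample compartment on the optical table

### The arm

A 7-joint arm with a two-finger parallel gripper is mounted at the origin on the work surface. World frame = base frame: x ahead of the robot, y to its left, z up, the work surface at z = 0. Lengths are in mm, angles in degrees, forces in N, time in s.
With the tool pointing down it reaches from about 400 to 900 mm from the base axis. Payload 5.6 kg.
Tool frame: the origin (TCP) lies between the finger pads; the fingertips stand 17 mm ahead of it and the grasp point (between the pads) lies 2 mm behind it (r.tip_reach is the distance from the TCP to the fingertips, in mm); z points along the fingers, x is the direction in which the jaws open and shut, and the axes are right-handed (so a half turn about z gives the same grasp; the last joint's range is limited). The gripper opens to 92 mm and grips with 3 to 60 N. Pads are 20 mm wide; open, the fingers measure 128 mm over their backs; the gripper's body (75 mm by 189 mm) begins 69 mm behind the grasp point.
Start: joints at [-77.235, 26.786, -0.665, 91.828, 0.344, 61.387, -3.226], TCP at [170.784, 627.169, 231.592] pointing down, gripper open.
Joint ranges: [-144.91, 144.91], [-17.63, 115.5], [-89.93, 88.59], [15.96, 139.68], [-74.01, 254.01], [8.47, 105.57], [-167.45, 167.45]. Speed limits (degrees/s): [147.25, 147.25, 180, 180, 180, 180, 180].

### API

Orientations are given as [roll, pitch, yaw] about the fixed x, y, z axes, in that order (R = Rz(yaw) Ry(pitch) Rx(roll)).
In Python, from plant import r gives the robot as it stands.
- The arm moves only by the shell command python3 -m pendant 'ROWS' [OPENING]. ROWS is text: rows parted by semicolons, each of 4 numbers parted by spaces: the shift along the tool's x, y, z in mm, then the turn about the tool's z in rad. In form: x y z twist; .... A call has 1 to 5 rows; each row shifts and turns the commanded pose from where the row before left it, along the tool's axes as they then stand; what a row does not reach is not made up. A row lasts 1/12 s, in which the tool goes at most 41.7 mm and 7.16 degrees, less where a joint would pass 70% of its speed; a pose out of reach is approached as far as the arm can. A call with a gripper value outside its range is refused whole. OPENING is the closure, from -1 (fully open) to 1 (shut), set as the call begins (- or left out, the last holds). The fingers move at their own pace and stop on an object; the grip force is fixed at half the most. Time passes only in rows, so rows that do not move let the fingers close. It gives the time, the measured TCP pose, the force and the opening at its end, in the units of the state.
- r.observe(): the state, without advancing time (a new reading comes with each control period).
- r.capture(name): name is "scene" or "top" or "wrist"; returns a dict with "color" (420x560x3 uint8, blue, green, red), "mtx" (3x3 intrinsics, pixels), "world_from_camera" (4x4, takes a point from camera to world coordinates). Camera axes: x right, y down, z forward; pixel columns grow to the right and rows downward; lengths in mm; the calibration is good to about 2 mm. A picture is of the moment at which its call begins. There is no depth.
- r.sign_off(): hands the job in, once; it reports no verdict.
Trained networks look in the newest picture that a camera, given by its name, has taken for a name from the list of things; names that differ only in an ending like _2 or _b are one class to them, and where a whole thing is asked for, a point or a joint stands for the part that bears it (a point fixed in the world has none). Each returns a list of dicts, best first, with "score" (0 to 1); they miss things now and then, are a little off and sometimes report something else, mostly with a low value. They report only what shows in the picture. A call takes as long as a camera call. They do not tell look-alikes from the thing itself.
- r.recognise(label, camera): "location" ([x, y, z] in mm, in the coordinates of the camera as it stood for that picture, good to about 4 mm: the middle of the surface that is visible of it).
The state is a dict: "clock": time; "qpos": joint angles; "joint_velocities": joint speeds; "joint_torque": joint torques, N m; "tcp_pos": TCP position; "ee_rot": TCP orientation; "wrist_force": force on the tool from outside, world axes, zero at the start; "ft_torque": the same for the moment, N m; "finger_gap": finger opening in mm.
Only numpy, scipy, OpenCV 4.12 (cv2) and the standard library are available. Lean on these libraries where they do the work, as an engineer would, in place of code of your own. Each camera call takes 0.05 s, during which the arm holds its last target. There are 200 camera calls.

### The job

Open the long sample compartment, the longer of the two spring-lid boxes on the optical table: press its release tab down so that its lid springs up a little, then push the lid all the way back until it rests open past upright. Leave the short box shut, the glass cell standing in its socket, and everything else where it stands; nothing needs to be picked up.

Things in the scene. Friction and masses are not known exactly. Their poses are not given: they have to be found in the camera images.
- long_box: The long sample compartment: grey metal box 120 mm deep (x), 170 mm wide (y), walls 85 mm high and 6 mm thick, with an 8 mm thick lid on top (its top 93 mm above the table); its origin is the centre of its underside on the table, x runs from the tab side (-x, turned roughly to the robot) to the hinge side (+x), y along the hinge, z up. Fixed to the table, turned up to 0.65 rad. A socket inside holds the glass cell, all below the rim.
- long_tab_pad (a point): Press point on top of the long box's steel release tab: 72 mm above the table, 110 mm towards -x from the box origin, mid-width; moves with the tab. The tab is a level plate 44 mm wide, 5 mm thick, sticking out of the middle of the front, free end 124 mm from the box origin. At 70 mm from it stands the latch plate, up to 100 mm above the table; it leans up to 9 mm to -x as the tab goes down.
- long_tab (a joint): Tilt of the long box's release tab (rad): 0 at rest, 0.3 fully down (the press point then 14 mm lower). A spring returns it; fully down takes about 3 N (its stop is firm) at the press point. The hook lets the lid go at about 0.2; held down there for half a second, the lid is up, and the tab can be let go.
- long_lid_edge (a point): Middle of the lower front edge of the long box's lid, 121 mm from the hinge axis; moves with the lid. Shut it is 85 mm above the table; sprung up about 138 mm.
- long_lid_hinge (a point): Middle of the hinge axis of the long box's lid: 60 mm to +x of the box origin, 85 mm above the table; the axis runs along the box's y. Does not move.
- long_lid (a joint): Opening angle of the long box's lid (rad): 0 shut and latched; two spring pins lift it to about 0.45 when the tab is pressed; from there it must be pushed (1 to 2 N at the front edge), falls back to 0.45 if let go before upright (1.57), and falls open by itself onto its stop at 1.9 once past upright. It moves freely, with next to no friction.
- short_box: The other box of the same make, only 100 mm wide (y), otherwise the same, with tab and lid like the long one; it stands left or right of the long box and must stay shut; its origin is the centre of its underside on the table, x runs from the tab side (-x, turned roughly to the robot) to the hinge side (+x), y along the hinge, z up. Fixed to the table, turned up to 0.65 rad.
- short_lid (a joint): Opening angle of the short box's lid (rad): 0 shut; must stay so.
- cell: Clear glass sample cell, 12 x 12 x 45 mm, origin at its underside, standing loose in its socket inside the long box, its top 56 mm above the table (29 mm under the rim). Hidden until the lid is open.
- mirror_post: Loose bystander: mirror in a square black mount on a steel post and black foot, 112 mm tall, foot 50 x 36 mm; it stands between the two boxes; origin at the underside
- lens_post: Loose bystander: round lens holder (38 mm across) on a post, 114 mm tall, standing behind the boxes; origin at the underside
- driver: Loose bystander: screwdriver, 160 mm long, lying on the table between the robot and the boxes; origin at the underside
- lens_tube: Loose bystander: black open tube, 31 mm across, 50 mm tall, standing at the left; origin at the underside
- sensor_puck: Loose bystander: black disc, 56 mm across, 20 mm tall, lying at the right; origin at the underside
- optics_jar: Loose bystander: small amber jar with white cap, 48 mm across, 55 mm tall, behind the boxes; origin at the underside
- foam_case: Loose bystander: small grey plastic case, 70 x 90 x 30 mm, at the left; origin at the underside
Not all that is in view belongs to the job. What is shaped like the short_box but green or red is not meant. What is shaped like the long_box but orange is not meant.

How it is judged (in metres and radians):
On the way, in this order (a step that is already met when the one before it is completed fails the run):
1. the long box's release tab is pressed down (value of joint long_tab above 0.12 rad).
2. its lid has sprung up off the latch (value of joint long_lid above 0.3 rad), for 0.1 s.
At the end, for the whole second after the job is handed in: the long box's lid rests open at more than 1.75 rad (stop at 1.9), its tab is back up, the short box is shut (under 0.03 rad), the cell stands in its socket (within 10 mm, under 0.2 rad tilt), and no bystander is more than 25 mm from where it stood (value of joint long_lid above 1.75 rad and velocity of joint long_lid below 0.05 rad/s and value of joint long_tab below 0.05 rad and value of joint short_lid below 0.03 rad and distance of cell from where it was at the start of the episode below 0.01 m and angle between cell's own z axis and vertical below 0.2 rad and distance of each of mirror_post, lens_post, driver, lens_tube, sensor_puck, optics_jar, foam_case from where it was at the start of the episode below 0.025 m); the robot touches nothing.
It fails at once if the short box's lid is opened (value of joint short_lid above 0.1 rad).
It fails at once if the glass cell is moved out of place or lifted (10 mm) (distance of cell from where it was at the start of the episode above 0.01 m).
It fails at once if a bystander is pushed away, lifted or carried (25 mm) (distance of any of mirror_post, lens_post, driver, lens_tube, sensor_puck, optics_jar, foam_case from where it was at the start of the episode above 0.025 m).
It also fails if it takes over 48 s, if anything falls off the work surface, if the arm or the gripper's body presses on something with over 40 N, if the wrist force passes 120 N, or if a joint passes its speed limit or range.

## Working session

There is one attempt and no reset: what is moved stays moved. The work goes in short steps, Python scripts to look and compute and a shell command to move; the robot and the scene stay as the last step left them, time stands still between calls to the robot, and variables do not carry over. Pictures are saved under pics/ and viewed, about 8 in all and at most 12, crops included, and the job is handed in when it is done.

```bash
mkdir -p pics; ls
cat > h.py <<'E'
from plant import r
import numpy as np, cv2
def cap(n,f=None):
    c=r.capture(n)
    if f: cv2.imwrite('pics/'+f,c['color'])
    return c
def w(c,p): return (c['world_from_camera']@np.append(p,1))[:3]
def pix(c,P):
    q=np.linalg.inv(c['world_from_camera'])@np.append(P,1); q=c['mtx']@q[:3]; return q[:2]/q[2]
def onplane(c,u,v,z):
    d=np.linalg.inv(c['mtx'])@[u,v,1]; T=c['world_from_camera']; d=T[:3,:3]@d; o=T[:3,3]
    return o+d*(z-o[2])/d[2]
E
python3 - <<'E'
from h import *
np.set_printoptions(precision=1,suppress=True)
o=r.observe(); print(o)
for n in ('scene','top'):
    c=cap(n,n+'1.png'); print(n,c['world_from_camera'])
    for l in ('long_box','short_box','long_tab_pad','long_lid_edge','mirror_post','driver','lens_post','lens_tube','sensor_puck','optics_jar','foam_case'):
        for d in r.recognise(l,n): 
            if d['score']>.2:
                P=w(c,d['location']); print(l,round(d['score'],2),P,pix(c,P))
E
```

```text
pics
{'clock': 0.0, 'qpos': array([-77.2,  26.8,  -0.7,  91.9,   0.3,  61.4,  -3.2]), 'joint_velocities': array([-0.1,  0. ,  0.1,  0.1, -0. ,  0.1,  0. ]), 'joint_torque': array([ -0. , -52.1,  -0. , -24.4,  -0.1,   0. ,   0. ]), 'tcp_pos': array([170.6, 626.6, 230.6]), 'ee_rot': array([180. ,   0.1,  74.8]), 'wrist_force': array([ 0.3, -0.4, -1.1]), 'ft_torque': array([0., 0., 0.]), 'finger_gap': 91.61128627419923}
scene [[  -0.3    0.8   -0.6 1412.2]
 [   1.     0.2   -0.2  321.7]
 [  -0.    -0.6   -0.8 1344.9]
 [   0.     0.     0.     1. ]]
long_box 0.96 [ 528.9 -223.8   94.5] [195.5 186.8]
long_box 0.81 [ 259.9 -278.5   92.7] [212.4 122.7]
short_box 0.94 [608.4 211.1  95.7] [330.  245.6]
short_box 0.82 [365.2 279.5  91.6] [372.5 186.8]
short_box 0.82 [387.1 514.3  90.4] [451.1 212. ]
long_tab_pad 0.67 [ 429.1 -284.4   70.7] [191.2 163.5]
long_lid_edge 0.72 [ 241.2 -280.5   93.1] [214.  118.7]
long_lid_edge 0.68 [ 512.1 -229.3   96.2] [196.  181.8]
long_lid_edge 0.42 [608.5 210.5  93.2] [329.7 246. ]
mirror_post 0.65 [577.8   7.5  47.4] [263.8 228.1]
driver 0.68 [456.4  -0.5  22
[... 717 characters left out ...]
496.5  91.9] [ 95.6 264.4]
long_tab_pad 0.84 [ 174.9 -359.1   73.8] [421.6 330.4]
long_tab_pad 0.59 [ 442.1 -291.4   69.4] [390.4 229.2]
long_lid_edge 0.77 [ 511.4 -235.3   91.4] [370.8 202.9]
long_lid_edge 0.64 [ 235.9 -282.1   93.4] [393.5 307.6]
mirror_post 0.7 [566.2   5.5  51.5] [280.7 186.6]
driver 0.73 [453.6  -0.6  20.1] [282.9 227.6]
lens_post 0.53 [746.5  23.9  32.2] [273.5 127.5]
lens_tube 0.48 [460.2 388.2  31.9] [145.5 225.8]
lens_tube 0.29 [567.8   8.4  50.1] [279.6 186.2]
sensor_puck 0.59 [ 503.  -445.7   19.4] [437.6 209.4]
sensor_puck 0.39 [ 724.9 -169.2   59.4] [341.5 130.9]
optics_jar 0.68 [ 728.9 -167.3   59.3] [340.8 129.6]
foam_case 0.6 [585.4 458.4  33.4] [122.4 182.5]
```

Run:
```python
import cv2
a=cv2.imread('pics/top1.png'); cv2.imwrite('pics/topc.png',cv2.resize(a[90:370,80:480],None,fx=2,fy=2,interpolation=2))
```

```text
(no output)
```

View pics/scene1.png

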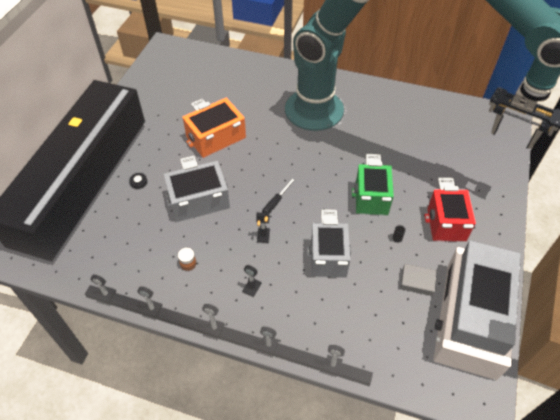

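View pics/topc.png

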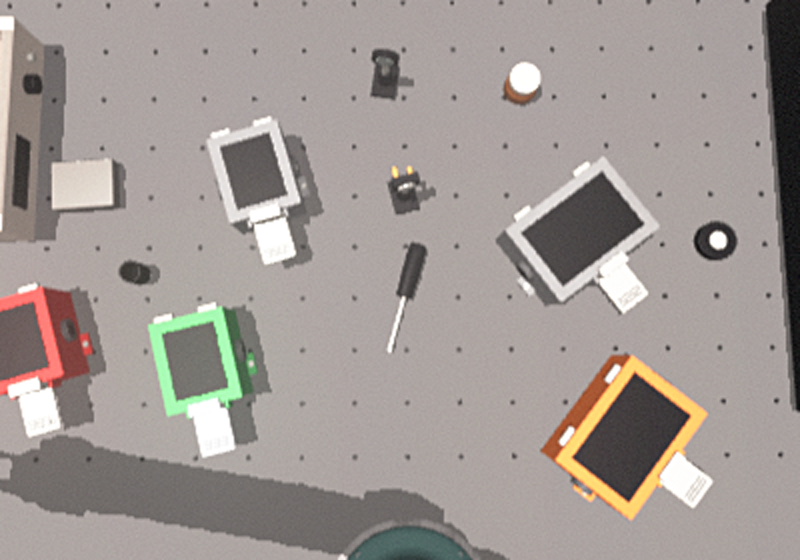

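Choice: in the top crop, the long-box candidates are grey (583,230) and orange (628,440). The short-shaped boxes are grey (255,170), green (200,360) and red (15,345). The grey long box at (583,230) matches the description, with its tab at (622,285). Next I'll fit its pose.

Run:
```python
from h import *
from scipy.optimize import least_squares
np.set_printoptions(precision=1,suppress=True)
c=cap('top'); im=c['color']
# dark panel of lid
g=im.max(2); m=((g<75)*255).astype('uint8')
n,lab,st,cen=cv2.connectedComponentsWithStats(m)
k=lab[205,371]; print(st[k],cen[k])
cs,_=cv2.findContours((lab==k).astype('uint8'),0,2)
bx=cv2.boxPoints(cv2.minAreaRect(cs[0])); P=np.array([onplane(c,u,v,93) for u,v in bx]); print(P, P.mean(0), np.linalg.norm(np.diff(P,axis=0),axis=1))
e=P[1]-P[0]; f=P[2]-P[1]
if np.linalg.norm(f)>np.linalg.norm(e): e=f
print('y-dir angle',np.degrees(np.arctan2(e[1],e[0])))
# hand corners of lid (front-left, front-right, back-left,back-right)
for x,y in ((562,298),(658,227),(507,232),(603,158)): print(onplane(c,80+x/2,90+y/2,93))
# tab end centre
print('tabend',onplane(c,80+638/2,90+300/2,72))
x0,y0=330,150
cv2.imwrite('pics/lc.png',cv2.resize(im[y0:y0+110,x0-20:x0+100],None,fx=5,fy=5,interpolation=2))
```

```text
[347 177  54  55 890] [379.  199.9]
[[ 504.1 -156.7   93. ]
 [ 585.4 -265.9   93. ]
 [ 514.2 -315.3   93. ]
 [ 434.4 -206.6   93. ]] [ 509.5 -236.1   93. ] [136.2  86.6 134.9]
y-dir angle -53.34640929632502
[ 414.4 -204.8   93. ]
[ 508.8 -337.3   93. ]
[ 503.5 -134.5   93. ]
[ 604.3 -267.8   93. ]
tabend [ 412.4 -312.6   72. ]
```

View pics/lc.png

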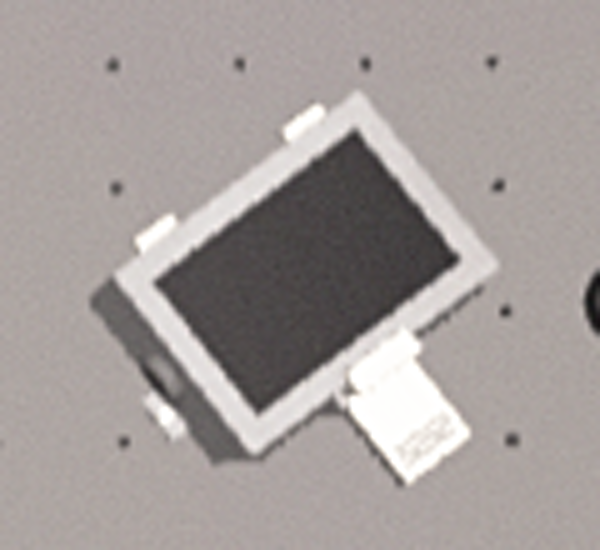

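The close crop shows the grey long box with lid corners at (115,272), (358,92), (498,265) and (258,455) and the tab end at (437,460). The sizes agree with the description: origin ≈ (508.5, −236), yaw ≈ 36.5°, and the measured tab end is within 4 mm of the expected 124 mm. I'll swing over in an arc.

```bash
python3 -m pendant '0 40 0 0.07; 0 40 0 0.07; 0 40 0 0.07; 0 40 0 0.07; 0 40 0 0.07' 1; python3 -m pendant '0 40 0 0.07; 0 40 0 0.07; 0 40 0 0.07; 0 40 0 0.07; 0 40 0 0.07'
```

```text
clock: 1.67
tcp_pos: [355.4, 547.9, 231.6]
ee_rot: [180.0, -0.0, 54.5]
wrist_force: [0.0, 0.7, -0.1]
finger_gap: 60.5
clock: 2.08
tcp_pos: [499.9, 410.8, 231.6]
ee_rot: [180.0, -0.0, 34.5]
wrist_force: [1.2, 1.0, 0.0]
finger_gap: 27.1
```

```bash
python3 -m pendant '0 40 0 0.07; 0 40 0 0.07; 0 40 0 0.07; 0 40 0 0.07; 0 40 0 0.07'; python3 -m pendant '0 40 0 0.07; 0 40 0 0.07; 0 40 0 0.07; 0 40 0 0.07; 0 40 0 0.07';python3 -m pendant '0 40 0 0.07; 0 40 0 0.07; 0 40 0 0.07; 0 40 0 0.07; 0 40 0 0.07'
cat > goal.py <<'E'
# usage: goal.py boxx boxz(TCP) : shift in tool axes
import sys; from h import *
O=np.array([508.5,-236.]); yaw=36.5
bx,z=map(float,sys.argv[1:3]); a=np.radians(yaw); T=np.append(O+bx*np.array([np.cos(a),np.sin(a)]),z)
o=r.observe(); from scipy.spatial.transform import Rotation as R
M=R.from_euler('xyz',o['ee_rot'],degrees=True).as_matrix()
d=M.T@(T-o['tcp_pos']); tw=np.radians((o['ee_rot'][2]-(yaw-90)+180)%360-180)
print('shift',d.round(1),'twist',round(tw,3),'tcp',o['tcp_pos'].round(1),o['ee_rot'].round(1),'gap',o['finger_gap'])
E
python3 goal.py -110 150
```

```text
clock: 2.5
tcp_pos: [588.6, 232.5, 231.7]
ee_rot: [-180.0, -0.0, 14.4]
wrist_force: [1.1, 0.7, 0.6]
finger_gap: 0.7
clock: 2.92
tcp_pos: [610.8, 34.6, 231.7]
ee_rot: [-180.0, -0.0, -5.6]
wrist_force: [0.3, -0.4, -0.5]
finger_gap: 0.1
clock: 3.33
tcp_pos: [563.8, -158.9, 231.8]
ee_rot: [-180.0, -0.0, -25.7]
wrist_force: [1.3, -1.6, -0.1]
finger_gap: 0.3
shift [-67.8 190.7  81.7] twist 0.485 tcp [ 563.8 -158.9  231.8] [-180.    -0.   -25.7] gap 0.3115706323581809
```

```bash
python3 -m pendant '-13.5 38 6 0; -13.5 38 6 0; -13.5 38 6 0; -13.5 38 6 0; -13.8 38.7 6 0'; python3 -m pendant '0 0 0 0.121; 0 0 0 0.121; 0 0 0 0.121; 0 0 0 0.122; 0 0 0 0'
python3 - <<'E'
from h import *
np.set_printoptions(precision=1,suppress=True)
c=cap('wrist','w1.png'); 
a=np.radians(36.5);X=np.array([np.cos(a),np.sin(a)]);Y=np.array([-X[1],X[0]]);O=np.array([508.5,-236])
for l in ('long_tab_pad','long_box'):
    for d in r.recognise(l,'wrist'):
        P=w(c,d['location']); D=P[:2]-O; print(l,d['score'],P,'box',D@X,D@Y)
im=c['color'].copy()
for b in ((-110,0,72),(-124,-22,72),(-124,22,72),(-61,-85,93),(-61,85,93)):
    p=pix(c,np.append(O+b[0]*X+b[1]*Y,b[2])); print(b,p); cv2.circle(im,tuple(int(v) for v in p),3,(0,0,255),-1)
cv2.imwrite('pics/w1m.png',im)
E
python3 goal.py -110 150
```

```text
clock: 3.75
tcp_pos: [419.6, -300.9, 201.6]
ee_rot: [-180.0, -0.0, -25.5]
wrist_force: [0.5, 0.7, -0.6]
finger_gap: 0.4
clock: 4.17
tcp_pos: [420.9, -300.1, 201.7]
ee_rot: [180.0, -0.0, -53.5]
wrist_force: [-0.2, -0.1, -0.4]
finger_gap: 0.4
long_tab_pad 0.98 [ 439.4 -285.8   74.3] box -85.12186497914698 1.0558434191164636
long_box 0.81 [ 259.2 -253.3   89.6] box -210.72617962537072 134.35555233433567
long_box 0.68 [ 499.9 -242.6   97.2] box -10.793833712755347 -0.18918970003232083
(-110, 0, 72) [282.9 209.4]
(-124, -22, 72) [307.6 224.6]
(-124, 22, 72) [258.2 224.6]
(-61, -85, 93) [392.  155.9]
(-61, 85, 93) [174.2 155.9]
shift [ 0.7  1.7 51.6] twist 0.007 tcp [ 421.  -299.8  201.6] [-180.    -0.   -53.1] gap 0.5316014429954284
```

View pics/w1m.png

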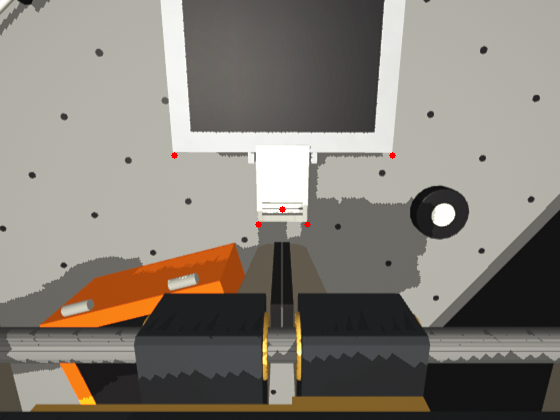

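The wrist view shows the tab at (283,185), with its free end at v≈221 against the predicted 225. So the box sits about 3 mm further in +x, and the current position is right over the press point. I'll go down.

```bash
sed -i 's/508.5,-236./510.9,-234.2/' goal.py; python3 -m pendant '0 0 30 0; 0 0 30 0; 0 0 30 0; 0 0 14 0; 0 0 0 0'; python3 -m pendant '0 0 5 0; 0 0 5 0; 0 0 5 0; 0 0 3 0; 0 0 0 0'; python3 goal.py -110 80
```

```text
clock: 4.73
tcp_pos: [419.0, -298.6, 94.7]
ee_rot: [179.8, 0.3, -53.2]
wrist_force: [0.4, 0.1, 0.0]
finger_gap: 0.4
clock: 5.15
tcp_pos: [421.6, -300.6, 80.0]
ee_rot: [-180.0, -0.1, -53.3]
wrist_force: [0.1, -0.7, 2.6]
finger_gap: 0.4
shift [-0.3 -1.2  0. ] twist 0.004 tcp [ 421.6 -300.6   80. ] [-1.80e+02 -1.00e-01 -5.33e+01] gap 0.42156280365945803
```

```bash
python3 -m pendant '0 0 2 0; 0 0 1 0; 0 0 0 0; 0 0 0 0; 0 0 0 0'; python3 -m pendant '0 0 0 0; 0 0 0 0; 0 0 0 0; 0 0 0 0; 0 0 0 0'
python3 - <<'E'
from h import *
np.set_printoptions(precision=1,suppress=True)
for n in ('top','scene','wrist'):
    c=cap(n,n+'2.png')
    for d in r.recognise('long_lid_edge',n): print(n,d['score'],w(c,d['location']))
E
```

```text
clock: 5.57
tcp_pos: [421.9, -300.4, 77.3]
ee_rot: [-179.9, -0.1, -53.3]
wrist_force: [0.9, -0.8, 5.1]
finger_gap: 0.4
clock: 5.98
tcp_pos: [421.9, -300.4, 77.3]
ee_rot: [-179.9, -0.1, -53.3]
wrist_force: [1.8, -0.6, 5.0]
finger_gap: 0.7
top 0.88 [ 512.9 -227.7  117.2]
scene 0.78 [ 513.8 -226.   117.2]
scene 0.61 [ 222.  -267.    91.4]
wrist 0.84 [ 489.3 -252.6  138.4]
wrist 0.41 [ 323.5 -275.9   89.1]
```

View pics/wrist2.png

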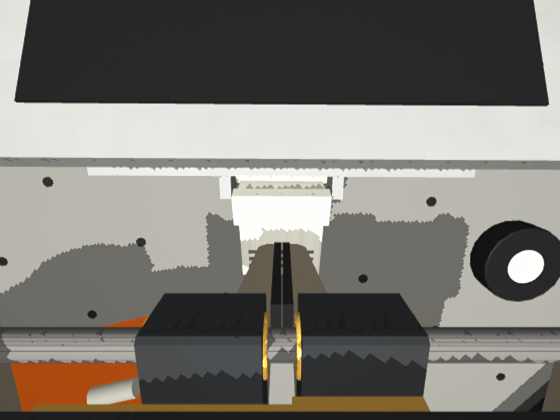

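The lid is up: its lower edge is at v≈165 in the wrist view and the network puts the edge at z≈138. I'll release the tab, rise to a tip height of about 118 mm, and check.

```bash
python3 -m pendant '0 0 -10 0; 0 0 -24 0; 0 0 -24 0; 0 0 0 0; 0 0 0 0'; python3 goal.py -65 135; python3 -m pendant '0 -14 0 0; 0 -14 0 0; 0 -12 0 0; 0 0 0 0; 0 0 0 0';python3 goal.py -59 135
```

```text
clock: 6.7
tcp_pos: [421.3, -299.8, 135.6]
ee_rot: [-179.9, -0.1, -53.3]
wrist_force: [-0.3, 0.4, -0.0]
finger_gap: 0.5
shift [  0.8 -46.    0.7] twist 0.004 tcp [ 421.3 -299.8  135.6] [-1.799e+02 -1.000e-01 -5.330e+01] gap 0.48653821280847465
clock: 7.12
tcp_pos: [453.6, -274.9, 133.8]
ee_rot: [179.9, 0.1, -53.1]
wrist_force: [0.1, 0.1, -0.1]
finger_gap: 0.5
shift [  1.4 -11.3  -1.2] twist 0.007 tcp [ 453.6 -274.9  133.8] [ 1.799e+02  1.000e-01 -5.310e+01] gap 0.5037479248341067
```

```bash
python3 -m pendant '0 -11 0 0; 0 -8 -12 0; 0 -8 -12 0; 0 -11 -10 0; 0 -11 -10 0'; python3 -m pendant '0 -13 -7 0; 0 -13 -7 0; 0 -14 -4 0; 0 -15 -3 0; 0 0 0 0'; python3 goal.py 35 202
python3 - <<'E'
from h import *
np.set_printoptions(precision=1,suppress=True)
for n in ('top','scene'):
    c=cap(n,n+'3.png')
    for d in r.recognise('long_lid_edge',n): print(n,d['score'],w(c,d['location']))
E
```

```text
clock: 7.53
tcp_pos: [491.4, -247.4, 179.0]
ee_rot: [179.9, 0.0, -53.4]
wrist_force: [-1.9, -0.5, 0.4]
finger_gap: 0.3
clock: 7.95
tcp_pos: [539.5, -210.9, 199.7]
ee_rot: [-179.9, -0.0, -53.0]
wrist_force: [0.6, 0.2, -0.5]
finger_gap: 0.2
shift [ 1.7  1.8 -2.3] twist 0.008 tcp [ 539.5 -210.9  199.7] [-179.9   -0.   -53. ] gap 0.24664558446342144
top 0.69 [ 228.9 -303.6   93.9]
scene 0.89 [ 216.2 -270.8   93.2]
scene 0.74 [ 561.9 -194.8  157.5]
scene 0.59 [458.3  -1.1  22.4]
scene 0.3 [577.1   8.8  49. ]
```

```bash
python3 -m pendant '0 -10 0 0; 0 -10 0 0; 0 -10 0 0; 0 -5 0 0; 0 0 0 0'; python3 goal.py 68 202
python3 - <<'E'
from h import *
c=cap('scene','s4.png'); cv2.imwrite('pics/s4c.png',cv2.resize(c['color'][60:310,90:350],None,fx=2.2,fy=2.2,interpolation=2))
E
```

```text
clock: 8.57
tcp_pos: [565.8, -191.4, 199.3]
ee_rot: [-180.0, 0.0, -53.1]
wrist_force: [0.1, 0.7, -0.2]
finger_gap: 0.6
shift [ 1.8  1.6 -2.7] twist 0.006 tcp [ 565.8 -191.4  199.3] [-180.     0.   -53.1] gap 0.6208362808681333
```

View pics/s4c.png

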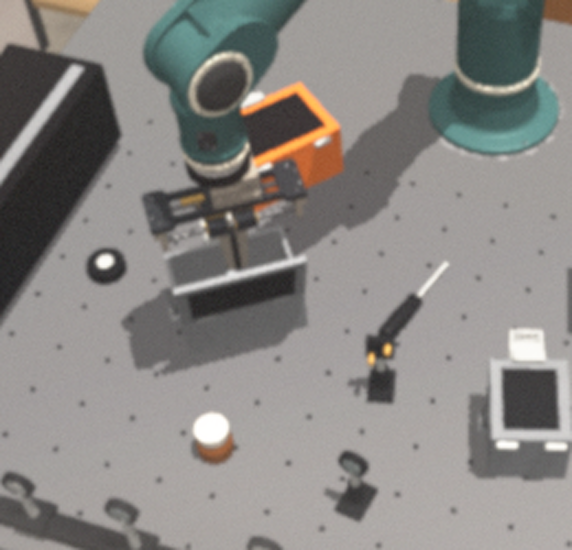

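The lid is open past upright, with its top edge from (170,290) to (305,258). I'll retreat and check.

```bash
python3 -m pendant '0 15 -10 0; 0 30 -15 0; 0 35 -20 0; 0 35 -20 0; 0 35 -10 0'; python3 -m pendant '0 35 0 0; 0 35 0 0; 0 0 0 0; 0 0 0 0; 0 0 0 0'
python3 - <<'E'
from h import *
np.set_printoptions(precision=1,suppress=True)
c=cap('scene','s5.png'); t=cap('top','t5.png')
for l in ('long_tab_pad','long_lid_edge','mirror_post','driver','lens_post','lens_tube','sensor_puck','optics_jar','foam_case','cell'):
    for n,k in (('scene',c),('top',t)):
        d=r.recognise(l,n)
        if d: print(l,n,round(d[0]['score'],2),w(k,d[0]['location']))
O=np.array([510.9,-234.2]);a=np.radians(36.5);X=np.array([np.cos(a),np.sin(a)]);Y=np.array([-X[1],X[0]])
im=cv2.resize(c['color'][110:310,100:350],None,fx=3,fy=3,interpolation=2)
for th,col in ((1.75,(0,0,255)),(1.9,(0,255,0))):
    for y in (-85,85):
        p=(pix(c,np.append(O+(60-121*np.cos(th))*X+y*Y,85+121*np.sin(th)))-[100,110])*3; cv2.circle(im,tuple(int(v) for v in p),3,col,-1)
cv2.imwrite('pics/s5c.png',im)
E
```

```text
clock: 9.03
tcp_pos: [442.9, -284.4, 276.5]
ee_rot: [-179.9, -0.1, -53.3]
wrist_force: [1.2, -0.2, 0.1]
finger_gap: 0.5
clock: 9.45
tcp_pos: [388.2, -324.3, 274.7]
ee_rot: [-180.0, 0.0, -53.3]
wrist_force: [0.6, 0.2, -0.4]
finger_gap: 0.3
long_tab_pad scene 0.55 [ 435.2 -284.7   74.2]
long_tab_pad top 0.62 [ 437.8 -293.7   68.4]
long_lid_edge scene 0.77 [ 242.6 -280.8   93.2]
long_lid_edge top 0.84 [ 578.  -184.3  157.6]
mirror_post scene 0.56 [579.2   5.3  50.3]
mirror_post top 0.78 [566.4   4.3  50.5]
driver scene 0.77 [457.9  -2.2  21.5]
driver top 0.85 [455.7  -0.9  20.5]
lens_post scene 0.56 [755.   33.4  29.8]
lens_post top 0.7 [748.3  26.9  36.8]
lens_tube scene 0.68 [469.3 389.6  35.7]
lens_tube top 0.54 [461.4 390.   31.8]
sensor_puck scene 0.59 [ 515.1 -446.2   20. ]
sensor_puck top 0.73 [ 725.8 -168.6   58.7]
optics_jar scene 0.54 [ 740.  -166.2   48.8]
optics_jar top 0.67 [ 438.1 -293.3   68.3]
foam_case scene 0.93 [599.9 465.9  29.4]
foam_case top 0.72 [588.8 458.8  30.5]
```

View pics/s5c.png

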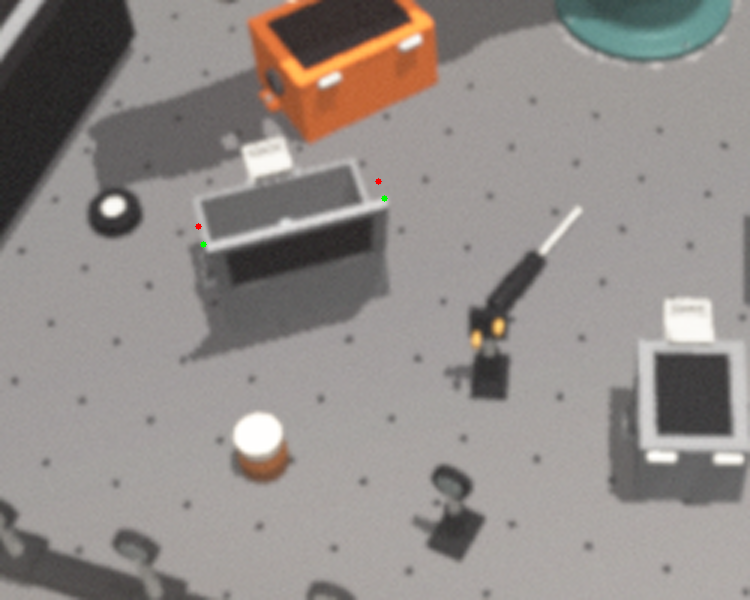

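The lid's edge runs from (205,245) to (385,203), on the green 1.9 rad marks. The tab is up, the short box is shut and the bystanders haven't moved. I'm handing in.

```bash
python3 -c "
from plant import r
o=r.observe(); print(o['wrist_force'],abs(o['joint_velocities']).max()); print(r.sign_off())"
```

```text
[-0.30939346 -0.51024732 -0.23903186] 0.07887407054920567
the job is handed in; nothing more can be done
None
```

The long grey compartment is open and the job is handed in at about 9.5 s on the robot's clock; the sign-off gave no verdict. I pressed the release tab with closed fingers (about 5 N). I held it until the lid sprang up, then pushed the front edge back past upright and moved the arm clear.

**Last checks:**
- **Lid:** its edge lies on the marks I projected for the 1.9 rad stop, well past the 1.75 rad needed.
- **Tab:** the network finds it at about 68–74 mm, so it is back up.
- **Short box:** it looks shut in the picture.
- **Bystanders:** all seven are within a few mm of their first readings.
- **Contact:** wrist force was only sensor noise (under 1 N), so the arm was touching nothing.

**Disagreements and gaps:**
- **Wrong network hits:** in the last pictures the best match was sometimes the wrong object. The lid edge was placed on the orange box in the scene view. In the top view the puck was placed on the jar and the jar on the tab. The other camera and the picture settled each one.
- **Cell not confirmed:** the network did not find the glass cell, so I could not check it directly. The fingertips never came below about 115 mm over the box, well above the cell's 56 mm top.

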